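Finish the jar pyramid in the storage cradle

ROBOT

A 7-joint arm with a two-finger parallel gripper is mounted at the origin on the work surface. World frame = base frame: x ahead of the robot, y to its left, z up, the work surface at z = 0. Lengths are in mm, angles in rad, forces in N, time in s.
With the tool pointing down it reaches from about 400 to 850 mm from the base axis. Payload 10.4 kg.
Tool frame: the origin (TCP) lies at the centre of the arm's flange, where the gripper is bolted on; the fingertips stand 182 mm ahead of it and the grasp point (between the pads) lies 164 mm ahead of it (manip.tip_extent is the distance from the TCP to the fingertips, in mm); z points along the fingers, y is the line along which they close (so a half turn about z gives the same grasp; the last joint's range is limited). The gripper opens to 87 mm and grips with 3 to 60 N. Pads are 19 mm wide; open, the fingers measure 117 mm over their backs; the gripper's body (75 mm by 190 mm) begins 51 mm behind the grasp point.
Start: joints at [1.315, 0.332, -0.065, 1.46, 0.022, 1.35, -0.088], TCP at [144.203, -608.143, 404.776] pointing down, gripper open.
Joint ranges: [-2.6, 2.6], [-0.5, 2.12], [-1.47, 1.34], [0.16, 2.42], [-1.27, 4.41], [0.06, 2.06], [-2.6, 2.6]. Speed limits (rad/s): [2.22, 2.22, 2.79, 2.79, 3.14, 3.14, 3.14].

INTERFACE

Orientations are given as a rotation vector (axis times angle).
In Python, from rig import sensors, imaging, close_job, manip gives the robot as it stands. The module is installed in compiled form; this text tells all that it offers.
- The arm moves only by the shell command python3 -m inch 'ROWS'. ROWS is JSON, a list of rows, each a list of 7 numbers: the shift along the world's x, y, z as a fraction of full scale, then the turn, a rotation vector about the world's x, y, z as a fraction of full scale, then the closure, from 0 (fully open) to 1 (shut). A call has 1 to 8 rows; each row shifts and turns the commanded pose from where the row before left it; what a row does not reach is not made up. Full scale, the value 1, is 0.03 m for a shift and 4 degrees for a turn. A row lasts 1/10 s, in which the tool goes at most 50 mm and 8.59 degrees, less where a joint would pass 70% of its speed; a pose out of reach is approached as far as the arm can. A call with a number of a shift or a turn outside -1 to 1 is refused whole. A call with a gripper value outside its range is refused whole. The fingers move at their own pace and stop on an object; the grip force is fixed at half the most. Time passes only in rows, so rows that do not move let the fingers close. It gives the time, the measured TCP pose, the force, the opening and the grip force at its end, in the units of the state.
- sensors.state(): the state, without advancing time (a new reading comes with each control period).
- imaging.grab_frame(name): name is "scene" or "top" or "wrist"; returns the picture (480x640x3 uint8, red, green, blue); there is no depth.
- imaging.get_calibration(name): a dict with "fovy" (degrees; the focal length in pixels is half the picture's height over the tangent of half this angle, whatever the lens; pixels are square), "cx", "cy" (the principal point, pixels), "pose" (4x4, takes a point from camera to world coordinates). Camera axes: x right, y up, looking along -z (the intrinsics and any distortion apply to the point x, -y, -z); pixel columns grow to the right and rows downward; lengths in mm; the calibration is good to about 2 mm. A picture is of the moment at which its call begins: read the wrist's pose just before it. get_calibration takes no time and is no camera call; for the wrist camera it gives the pose at the moment of the call.
- close_job(): hands the job in; it is judged then, once.
The state is a dict: "t": time; "q": joint angles; "joint_velocities": joint speeds; "tau": joint torques, N m; "eef_pos": TCP position; "tcp_rot": TCP orientation; "contact_force": force on the tool from outside, world axes, zero at the start; "wrist_torque": the same for the moment, N m; "finger_gap": finger opening in mm; "grasp_force": force on a finger pad.
Only numpy, scipy, OpenCV 4.12 (cv2) and the standard library are available. Lean on these libraries where they do the work, as an engineer would, in place of code of your own. Each camera call takes 0.05 s, during which the arm holds its last target. There are 200 camera calls.

TASK

Finish the pyramid of sample jars in the cradle with the two jars of the same size that stand on the bench: first lay one on its side in the open gap of the second layer, then the other on top as the peak, both lined up with the jars below. A gripper only fits into the gap if it holds the jar by its two flat ends, so lay a standing jar down first (the V rest keeps it from rolling) and take it again. Set the jars down rather than dropping them, do not shift the jars already stacked, and leave everything else on the bench where it is.

Things in the scene. Friction and masses are not known exactly. Their poses are not given: they have to be found in the camera images.
- jar_a: sample jar like all six: plain cylinder 40 mm across, 60 mm long, about 0.1 kg, white body, grey cap of the same width, both ends flat. Stands upright on the bench. Origin: centre of its base; z is its axis, towards the cap.
- jar_b: sample jar like all six: plain cylinder 40 mm across, 60 mm long, about 0.1 kg, white body, grey cap of the same width, both ends flat. Stands upright on the bench, elsewhere. Origin: centre of its base; z is its axis, towards the cap.
- jar_a_center (a point): the middle of jar_a, on its axis, 30 mm from either end
- jar_b_center (a point): the middle of jar_b, on its axis, 30 mm from either end
- cradle: fixed aluminium storage cradle, 50 mm long (its x, horizontal, along which the jars lie) and 140 mm wide (its y), origin under its centre on the bench. Three jars lie side by side in it, 41 mm apart, their middles 31 mm above the bench; each end sticks out 5 mm past the cradle. A 5 mm thick plate, 75 mm tall, closes it at either side (y = -67 and +67 mm)
- gap (a point): where the middle of the jar that completes the second layer belongs, 66 mm above the bench, saddled between two bottom jars and 1 mm from its neighbour; axes as the cradle's
- peak (a point): where the middle of the top jar belongs, 100 mm above the bench, saddled between the two jars of the second layer; axes as the cradle's
- rest: fixed black V rest on the bench, a handy place to lay one jar on its side without it rolling: 44 mm long (its x, along which a jar would lie), 32 mm wide, 19 mm tall, with two lengthwise lips; origin under its centre. A jar's flat ends stick out 8 mm past it at both ends
- rest_seat (a point): middle of a jar lying in the V rest, 34 mm above the bench; axes as the rest's
- base_l: sample jar like all six: plain cylinder 40 mm across, 60 mm long, about 0.1 kg, white body, grey cap of the same width, both ends flat. Lies in the cradle: bottom layer, +y side of the cradle. Origin: centre of its base end; z is its axis, horizontal.
- base_m: sample jar like all six: plain cylinder 40 mm across, 60 mm long, about 0.1 kg, white body, grey cap of the same width, both ends flat. Lies in the cradle: bottom layer, middle. Origin: centre of its base end; z is its axis, horizontal.
- base_r: sample jar like all six: plain cylinder 40 mm across, 60 mm long, about 0.1 kg, white body, grey cap of the same width, both ends flat. Lies in the cradle: bottom layer, -y side of the cradle. Origin: centre of its base end; z is its axis, horizontal.
- second: sample jar like all six: plain cylinder 40 mm across, 60 mm long, about 0.1 kg, white body, grey cap of the same width, both ends flat. Lies in the cradle: the one jar already in the second layer, on the cradle's +y side. Origin: centre of its base end; z is its axis, horizontal.
- short_jar: bystander: squat jar, 52 mm across and 34 mm tall, not one of the six; origin under its centre
- dish: bystander: closed glass dish, 60 mm across, 16 mm tall; origin under its centre
- timer: bystander: flat bench timer 60 x 70 x 20 mm; origin under its centre
- amber: bystander: amber jar, 70 mm across, 120 mm tall; origin under its centre
- marker: bystander: marker pen lying along its x, 125 mm long, 13 mm thick; origin under its middle
Not all that is in view belongs to the job. Leave any yellow look-alike of the cradle alone. Leave any yellow look-alike of the jar_b alone.

How it is judged (in metres and radians):
On the way:
1. one of the two loose jars lies in the open gap of the second layer, let go (((x of jar_a_center in the frame of gap between -0.009 and 0.009 m and y of jar_a_center in the frame of gap between -0.004 and 0.004 m and z of jar_a_center in the frame of gap between -0.004 and 0.004 m and angle between the z axis of jar_a and the x axis of cradle, either way round below 0.12 rad and contact force between jar_a and the fingers below 0.05 N and linear speed of jar_a below 0.02 m/s) or (x of jar_b_center in the frame of gap between -0.009 and 0.009 m and y of jar_b_center in the frame of gap between -0.004 and 0.004 m and z of jar_b_center in the frame of gap between -0.004 and 0.004 m and angle between the z axis of jar_b and the x axis of cradle, either way round below 0.12 rad and contact force between jar_b and the fingers below 0.05 N and linear speed of jar_b below 0.02 m/s))), for 0.2 s.
At the end, for the whole second after the job is handed in: One loose jar lies in the gap, the other at the peak (either way round): middles within 4 mm across and in height, 9 mm lengthwise, axes within 0.12 rad of the cradle's, let go, at rest; the four stacked jars within 8 mm of their starts (((x of jar_a_center in the frame of gap between -0.009 and 0.009 m and y of jar_a_center in the frame of gap between -0.004 and 0.004 m and z of jar_a_center in the frame of gap between -0.004 and 0.004 m and angle between the z axis of each of jar_a, jar_b and the x axis of cradle, either way round below 0.12 rad and x of jar_b_center in the frame of peak between -0.009 and 0.009 m and y of jar_b_center in the frame of peak between -0.004 and 0.004 m and z of jar_b_center in the frame of peak between -0.004 and 0.004 m and contact force between each of jar_a, jar_b and the fingers below 0.05 N and linear speed of each of jar_a, jar_b below 0.02 m/s) or (x of jar_b_center in the frame of gap between -0.009 and 0.009 m and y of jar_b_center in the frame of gap between -0.004 and 0.004 m and z of jar_b_center in the frame of gap between -0.004 and 0.004 m and angle between the z axis of each of jar_b, jar_a and the x axis of cradle, either way round below 0.12 rad and x of jar_a_center in the frame of peak between -0.009 and 0.009 m and y of jar_a_center in the frame of peak between -0.004 and 0.004 m and z of jar_a_center in the frame of peak between -0.004 and 0.004 m and contact force between each of jar_b, jar_a and the fingers below 0.05 N and linear speed of each of jar_b, jar_a below 0.02 m/s)) and distance of each of base_l, base_m, base_r, second from where it was at the start of the episode below 0.008 m); the robot touches nothing.
It fails at once if a bystander is moved more than 25 mm (distance of any of short_jar, dish, timer, amber, marker from where it was at the start of the episode above 0.025 m).
It fails at once if a stacked jar is shifted more than 12 mm (distance of any of base_l, base_m, base_r, second from where it was at the start of the episode above 0.012 m).
It fails at once if a jar is dropped (moves faster than 0.6 m/s with no finger on it) ((linear speed of jar_a above 0.6 m/s and contact force between jar_a and the fingers below 0.01 N) or (linear speed of jar_b above 0.6 m/s and contact force between jar_b and the fingers below 0.01 N)).
It also fails if it takes over 72 s, if anything falls off the work surface, if the arm or the gripper's body presses on something with over 40 N, if the wrist force passes 120 N, or if a joint passes its speed limit or range.

## Working session

There is one attempt and no reset: what is moved stays moved. The work goes in short steps, Python scripts to look and compute and a shell command to move; the robot and the scene stay as the last step left them, time stands still between calls to the robot, and variables do not carry over. Pictures are saved under pics/ and viewed, at most 10 in all, crops included, and the job is handed in when it is done.

```bash
mkdir -p pics; python3 - <<'E'
from rig import sensors, imaging, manip
import cv2
print(sensors.state())
print([a for a in dir(manip) if a[0]!='_'])
for n in ["scene","top"]:
    f=imaging.grab_frame(n); cv2.imwrite(f"pics/{n}0.png",f[:,:,::-1]); print(n,imaging.get_calibration(n))
print(imaging.get_calibration("wrist"))
E
```

```text
{'t': 0.0, 'q': array([ 1.31539393,  0.33287025, -0.0646912 ,  1.46095313,  0.02161153,
        1.34990704, -0.0885037 ]), 'joint_velocities': array([ 1.57915159e-04, -4.02450228e-04, -1.05013541e-03,  9.58077113e-04,
       -6.89387674e-05, -1.06380121e-04,  1.05276040e-03]), 'tau': array([-4.16930079e-04, -6.23250604e+01,  2.44916853e-02, -3.89885008e+01,
       -6.13485323e-02,  3.98279470e-02,  1.41127048e-04]), 'eef_pos': array([ 144.15906859, -608.0101599 ,  403.94911323]), 'tcp_rot': array([-3.11892070e+00, -3.64713288e-01,  3.90284782e-04]), 'contact_force': array([ 0.28880227, -0.38808288, -0.30697098]), 'wrist_torque': array([-0.03159279, -0.00852218,  0.04412174]), 'grasp_force': 0.0, 'finger_gap': 86.98074123645539}
['Unreachable', 'tip_extent']
scene {'fovy': 57.28366043316792, 'cx': 321.77302247336837, 'cy': 244.21078554955187, 'pose': array([[-3.31293555e-01, -5.22683132e-01,  7.85523344e-01,
         1.27100902e+03],
       [ 9.43338587e-01, -1.66819566e-01,  2.86851082e-01,
         3.21480490e+02],
       [-1.88915592e-02,  8.36046396e-01,  5.48333414e-01,
         
[... 268 characters left out ...]
944889e+02],
       [-9.95317579e-01,  9.46940935e-02, -1.93893248e-02,
         1.98095204e+01],
       [ 5.41486653e-04,  2.06054947e-01,  9.78540273e-01,
         1.05172203e+03],
       [ 0.00000000e+00,  0.00000000e+00,  0.00000000e+00,
         1.00000000e+00]])}
{'fovy': 61.304877725323436, 'cx': 320.24944571008194, 'cy': 236.43873825896804, 'pose': array([[ 2.30005937e-01,  9.37138726e-01,  2.62427660e-01,
         2.15460101e+02],
       [-9.73188381e-01,  2.21840705e-01,  6.07542243e-02,
        -5.91249816e+02],
       [-1.28200085e-03, -2.69365382e-01,  9.63037199e-01,
         3.83910407e+02],
       [ 0.00000000e+00,  0.00000000e+00,  0.00000000e+00,
         1.00000000e+00]])}
```

View pics/top0.png

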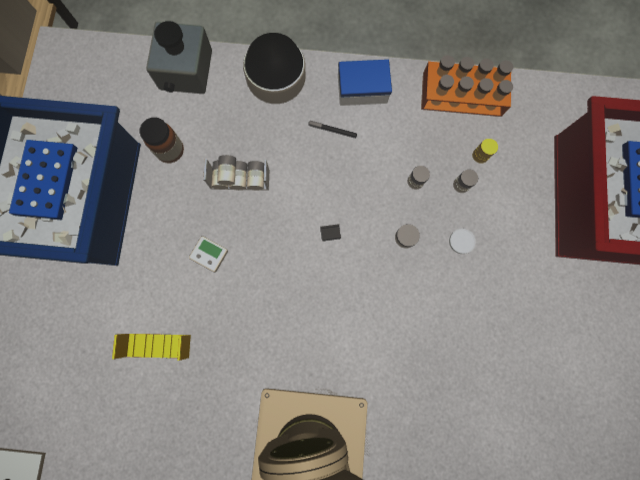

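View pics/scene0.png

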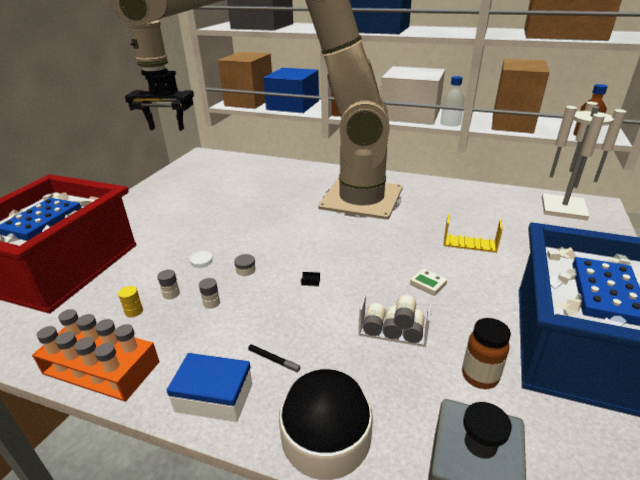

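The top view shows the loose jars at about px (420,177) and (467,180). The cradle is at (238,173), the V rest at (331,232), the dish at (462,241) and the short jar at (408,236). The yellow cradle and the yellow jar are decoys. The scene view agrees: cradle at (394,320), jars at (168,283) and (209,292), rest at (311,279).

```bash
cat > h.py <<'E'
import numpy as np, cv2
from rig import sensors, imaging
def ray(n,u,v,c=None):
    c=c or imaging.get_calibration(n); f=240/np.tan(np.radians(c['fovy']/2))
    P=c['pose']; d=P[:3,:3]@np.array([(u-c['cx'])/f,-(v-c['cy'])/f,-1]); return P[:3,3],d
def onz(n,u,v,z,c=None):
    o,d=ray(n,u,v,c); return (o+d*(z-o[2])/d[2]).round(1)
def proj(n,p,c=None):
    c=c or imaging.get_calibration(n); f=240/np.tan(np.radians(c['fovy']/2))
    P=c['pose']; q=P[:3,:3].T@(np.array(p,float)-P[:3,3]); return np.array([c['cx']-f*q[0]/q[2],c['cy']+f*q[1]/q[2]]).round(1)
E
python3 - <<'E'
from h import *
for nm,u,v,z in [("jar1top",421,173,60),("jar2top",469,177,60),("rest",331,232,15),("dish",463,241,10),("short",408,235,34),("cradleL",208,175,70),("cradleR",268,175,70),("amber",153,132,120),("yel",489,147,60),("marker",333,129,6),("timer",209,254,15)]: print(nm,onz("top",u,v,z))
for nm,u,v,z in [("jar1top",208,284,60),("jar2top",168,275,60),("rest",311,278,15),("dish",201,259,10),("short",245,261,34),("cradle",396,325,40)]: print("s",nm,onz("scene",u,v,z))
t=imaging.grab_frame("top"); 
cv2.imwrite("pics/crop1.png",cv2.resize(t[115:265,190:500,::-1],(790,382),interpolation=cv2.INTER_CUBIC))
E
```

```text
jar1top [ 620.1 -194.5   60. ]
jar2top [ 621.1 -303.7   60. ]
rest [472.6  -3.3  15. ]
dish [ 482.  -310.2   10. ]
short [ 478.8 -177.7   34. ]
cradleL [565.2 285.6  70. ]
cradleR [578.3 151.   70. ]
amber [635.7 405.8 120. ]
yel [ 698.2 -347.8   60. ]
marker [731.7  14.4   6. ]
timer [394.2 270.9  15. ]
s jar1top [ 623.8 -190.4   60. ]
s jar2top [ 623.4 -297.8   60. ]
s rest [477.1   1.5  15. ]
s dish [ 484.  -306.9   10. ]
s short [ 485.8 -172.6   34. ]
s cradle [600.7 234.4  40. ]
```

View pics/crop1.png

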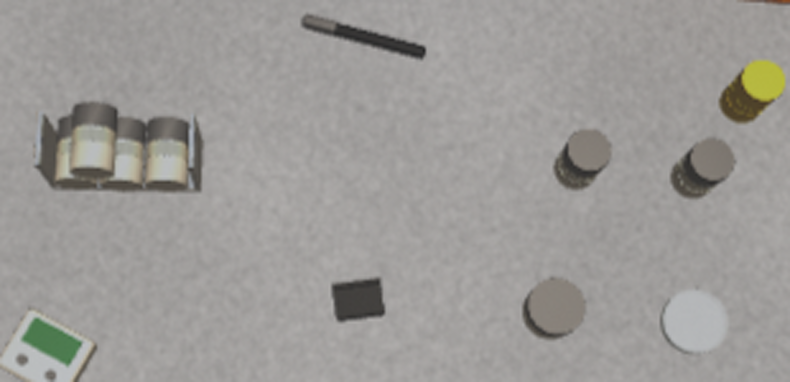

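The enlarged top view shows three bottom jars plus `second` on the left (+y) in the cradle. The gap is to its right at crop px (140,110), the V rest is at (358,299) with its long side roughly across, and the loose jars are at (585,155) and (705,165). I'm moving over for close wrist views, closing axis turned along world x.

```bash
python3 -m inch '[[0.8,0.9,0,0,0,1,0],[0.8,0.9,0,0,0,1,0],[0.8,0.9,0,0,0,1,0],[0.8,0.9,0,0,0,1,0],[0.8,0.9,0,0,0,1,0],[0.8,0.9,0,0,0,1,0],[0.8,0.9,0,0,0,1,0],[0.8,0.9,0,0,0,1,0]]'
python3 -m inch '[[0.8,0.9,0,0,0,1,0],[0.8,0.9,0,0,0,1,0],[0.8,0.9,0,0,0,1,0],[0.8,0.9,0,0,0,1,0],[0.8,0.9,0,0,0,1,0],[0.8,0.9,0,0,0,1,0],[0.8,0.9,0,0,0,1,0],[0.8,0.9,0,0,0,1,0]]'
python3 -m inch '[[0,0,0,0,0,1,0],[0,0,0,0,0,1,0],[0,0,0,0,0,1,0],[0,0,0,0,0,0.2,0],[0,0,0,0,0,0,0],[0,0,0,0,0,0,0]]'
python3 - <<'E'
from h import *
s=sensors.state();print(s['q'].round(2),s['eef_pos'],s['tcp_rot'])
c=imaging.get_calibration("wrist");f=imaging.grab_frame("wrist");cv2.imwrite("pics/w1.png",f[:,:,::-1]);np.save("w1.npy",c)
E
```

```text
t: 0.95
eef_pos: [336.9, -390.8, 404.7]
tcp_rot: [-2.897, -1.215, 0.0]
contact_force: [0.8, -0.2, -1.2]
finger_gap: 86.8
grasp_force: 0.0
t: 1.75
eef_pos: [528.9, -175.0, 404.7]
tcp_rot: [-2.45, -1.966, 0.0]
contact_force: [-0.3, 0.2, -0.3]
finger_gap: 87.0
grasp_force: 0.0
t: 2.35
eef_pos: [528.2, -176.2, 404.7]
tcp_rot: [-2.221, -2.222, -0.0]
contact_force: [-0.2, -0.1, -0.4]
finger_gap: 86.8
grasp_force: 0.0
[ 0.75  0.23 -0.6   1.62  0.13  1.33  0.14] [ 528.15007875 -176.21254535  404.73968197] [-2.22067966e+00 -2.22216587e+00 -1.05543109e-04]
```

View pics/w1.png

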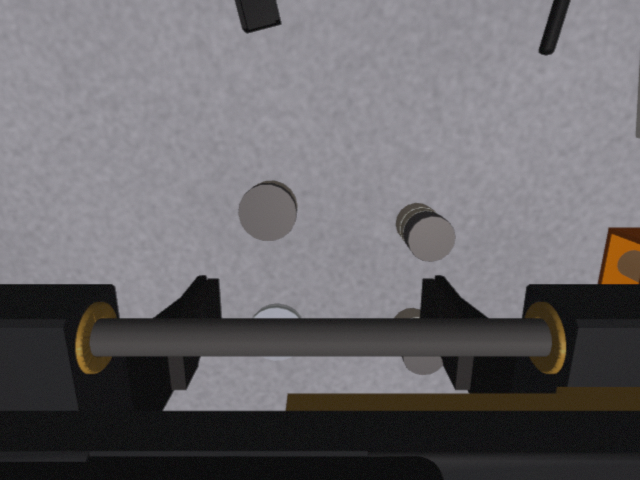

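The wrist picture shows the nearer jar's top disc at (432,237), the short jar at (268,211), and the rest's edge around (262,28). The second jar is partly hidden at (420,345). Next is the rest and cradle from the same height.

```bash
python3 -m inch '[[0.1,1,0,0,0,0,0],[0.1,1,0,0,0,0,0],[0.1,1,0,0,0,0,0],[0.1,1,0,0,0,0,0],[0,1,0,0,0,0,0],[0,1,0,0,0,0,0],[0,1,0,0,0,0,0],[0,1,0,0,0,0,0]]'
python3 -m inch '[[0,1,0,0,0,0,0],[0,0.5,0,0,0,0,0],[0,0,0,0,0,0,0],[0,0,0,0,0,0,0]]'
python3 - <<'E'
from h import *
c=np.load("w1.npy",allow_pickle=True).item()
print("jar1",onz("wrist",432,237,60,c),"short",onz("wrist",268,211,34,c),"rest corner",onz("wrist",247,32,19,c),onz("wrist",281,24,19,c))
c=imaging.get_calibration("wrist");f=imaging.grab_frame("wrist");cv2.imwrite("pics/w2.png",f[:,:,::-1]);np.save("w2.npy",c)
E
```

```text
t: 3.2
eef_pos: [540.0, 65.0, 404.9]
tcp_rot: [2.22, 2.222, 0.0]
contact_force: [0.1, -0.6, -0.2]
finger_gap: 87.3
grasp_force: 0.0
t: 3.6
eef_pos: [540.3, 108.3, 404.7]
tcp_rot: [2.219, 2.223, -0.0]
contact_force: [-0.3, -1.0, -0.2]
finger_gap: 86.9
grasp_force: 0.0
jar1 [ 620.6 -193.9   60. ] short [ 481.4 -177.4   34. ] rest corner [467.4 -30.5  19. ] [495.5 -24.6  19. ]
```

View pics/w2.png

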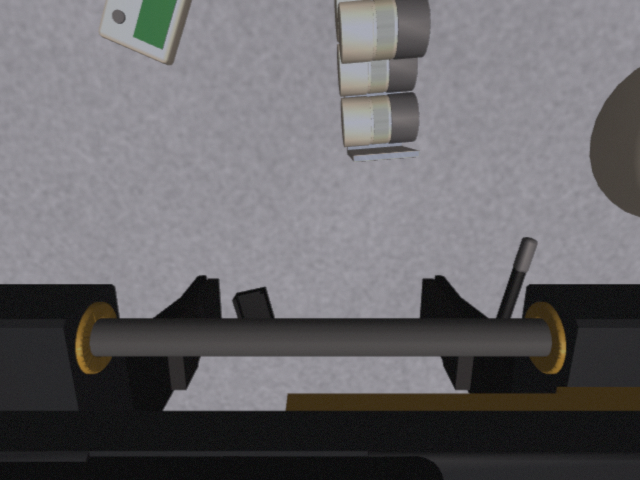

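The wrist picture shows base_r spanning (342,121)-(418,117) and the cradle's -y plate top edge at about (352,158)-(418,152). `second` is at (385,28), and the rest's far corners are at (236,299) and (268,289).

```bash
python3 - <<'E'
from h import *
c=np.load("w2.npy",allow_pickle=True).item()
P=lambda *a:onz("wrist",*a,c)
print("rest far z19",P(236,299,19),P(268,289,19))
print("plate",P(354,158,75),P(418,152,75))
print("base_r top line z51",P(342,121,45),P(418,116,45))
print("base_m right end/cap line",P(416,74,51),P(338,78,51))
print("second",P(341,31,86),P(429,25,86))
for z in (0,19): print("rest top",z,[onz("top",190+u/2.548,115+v/2.547,z) for u,v in((332,288),(380,279),(384,316),(337,321))])
T=lambda u,v,z:onz("top",190+u/2.548,115+v/2.547,z)
print("jars",T(588,151,60),T(710,161,60),"plates",T(38,140,75),T(197,150,75),T(45,116,75),T(193,117,75))
E
```

```text
rest far z19 [457.3  15.7  19. ] [489.   26.3  19. ]
plate [565.2 156.4  75. ] [613.  160.9  75. ]
base_r top line z51 [557.2 183.4  45. ] [618.2 187.3  45. ]
base_m right end/cap line [613.3 218.2  51. ] [553.3 215.2  51. ]
second [553.6 241.2  86. ] [612.3 244.9  86. ]
rest top 0 [array([482.5,  22.3,   0. ]), array([495.3, -21.1,   0. ]), array([461. , -27.8,   0. ]), array([452.1,  14.9,   0. ])]
rest top 19 [array([478.6,  22.3,  19. ]), array([491.2, -20.4,  19. ]), array([457.4, -26.9,  19. ]), array([448.7,  15. ,  19. ])]
jars [ 616.9 -194.1   60. ] [ 618.1 -303.    60. ] plates [574.8 292.9  75. ] [579.2 152.1  75. ] [597.5 289.9  75. ] [609.3 159.2  75. ]
```

```bash
python3 -m inch '[[-0.31,-0.94,-0.5,0,0,0,0],[-0.31,-0.94,-0.5,0,0,0,0],[-0.31,-0.94,-0.5,0,0,0,0],[-0.31,-0.94,-0.5,0,0,0,0],[-0.31,-0.94,-0.5,0,0,0,0],[-0.31,-0.94,-0.5,0,0,0,0],[-0.31,-0.94,-0.5,0,0,0,0],[0,0,0,0,0,0,0]]'
python3 -m inch '[[0,0,0,0,0,0,0],[0,0,0,0,0,0,0]]'
python3 - <<'E'
from h import *
c=imaging.get_calibration("wrist");f=imaging.grab_frame("wrist");np.save("w3.npy",c);cv2.imwrite("w3f.png",f[:,:,::-1])
c_=proj("wrist",(475,-2,15),c);print(c_)
u,v=max(int(c_[0])-80,0),max(int(c_[1])-60,0);print(u,v)
cv2.imwrite("pics/w3.png",cv2.resize(f[v:v+120,u:u+160,::-1],None,fx=5,fy=5,interpolation=cv2.INTER_CUBIC))
E
```

```text
t: 4.45
eef_pos: [472.9, -93.9, 297.8]
tcp_rot: [-2.227, -2.214, 0.005]
contact_force: [-0.3, 0.0, 0.9]
finger_gap: 87.0
grasp_force: 0.0
t: 4.65
eef_pos: [475.4, -88.3, 300.4]
tcp_rot: [2.218, 2.223, 0.001]
contact_force: [-0.3, 0.6, 0.5]
finger_gap: 87.0
grasp_force: 0.0
[320.  101.7]
240 41
```

View pics/w3.png

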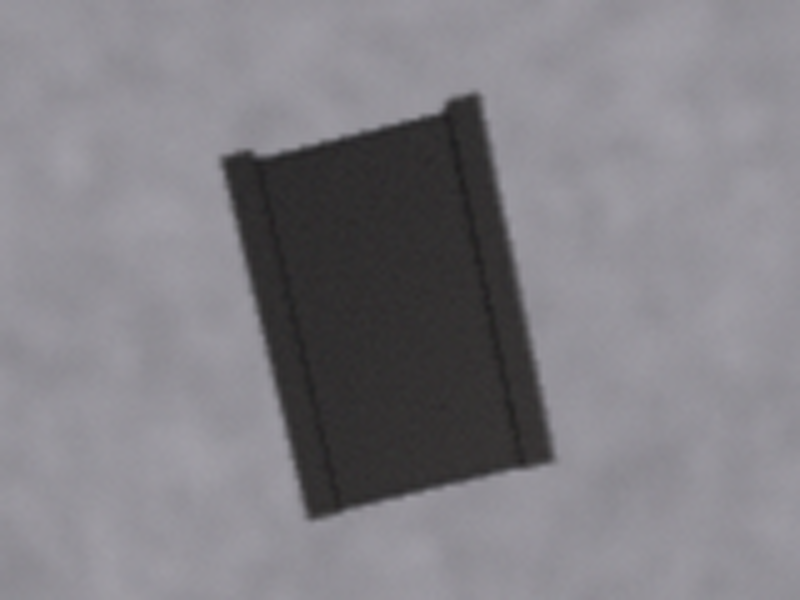

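The rest's corners in the crop are (222,157), (482,94), (553,461) and (309,518), so it is turned about 13°.

```bash
python3 - <<'E'
from h import *
c=np.load("w3.npy",allow_pickle=True).item()
q=[onz("wrist",240+u/5-.4,41+v/5-.4,19,c) for u,v in((222,157),(482,94),(553,461),(309,518))];q=np.array(q)[:,:2]
print(q,q.mean(0),[np.degrees(np.arctan2(*(b-a)[::-1])) for a,b in((q[0],q[1]),(q[3],q[2]),(q[3],q[0]),(q[2],q[1]))],[np.linalg.norm(b-a) for a,b in((q[0],q[1]),(q[3],q[2]),(q[3],q[0]),(q[2],q[1]))])
E
```

```text
[[453.3  14.7]
 [484.5  21.8]
 [493.9 -20.6]
 [463.3 -27.6]] [473.75   -2.925] [np.float64(12.820139670508304), np.float64(12.885169399703283), np.float64(103.30090274569808), np.float64(102.5001884410456)] [np.float64(31.99765616416301), np.float64(31.390444405901583), np.float64(43.46596369574704), np.float64(43.42948307313823)]
```

```bash
python3 -m inch '[[0.25,0.15,-0.1,0,0,1,0],[0.25,0.15,-0.1,0,0,1,0],[0.25,0.15,-0.1,0,0,1,0],[0.25,0.15,-0.2,0,0,0.25,0],[0.25,0.15,-0.2,-0.974,-0.225,0,0],[0.25,0.15,-0.2,-0.974,-0.225,0,0],[0.25,0.15,-0.2,-0.974,-0.225,0,0],[0.25,0.15,-0.2,-0.974,-0.225,0,0]]'
python3 -m inch '[[0.25,0.15,-0.25,-0.974,-0.225,0,0],[0.25,0.15,-0.25,-0.974,-0.225,0,0],[0.25,0.15,-0.25,-0.974,-0.225,0,0],[0.25,0.15,-0.25,-0.974,-0.225,0,0],[0.25,0.15,-0.25,-0.974,-0.225,0,0],[0.25,0.15,-0.25,-0.974,-0.225,0,0],[0,0,-0.3,-0.974,-0.225,0,0],[0,0,0,-0.244,-0.056,0,0]]'
python3 -m inch '[[0,0,0,0,0,0,0],[0,0,0,0,0,0,0]]'
python3 - <<'E'
from h import *
from scipy.spatial.transform import Rotation as R
s=sensors.state();r=R.from_rotvec(s['tcp_rot']).as_matrix();print(s['q'].round(2),r.round(3),s['eef_pos']+164*r[:,2])
c=imaging.get_calibration("wrist");f=imaging.grab_frame("wrist");np.save("w4.npy",c);cv2.imwrite("pics/w4.png",f[:,:,::-1])
E
```

```text
t: 5.5
eef_pos: [535.8, -51.7, 260.6]
tcp_rot: [1.809, 2.278, -0.256]
contact_force: [-0.5, 0.0, -0.2]
finger_gap: 86.7
grasp_force: 0.0
t: 6.3
eef_pos: [579.9, -24.0, 205.1]
tcp_rot: [1.523, 1.923, -0.634]
contact_force: [-0.2, -0.6, -0.5]
finger_gap: 86.8
grasp_force: 0.0
t: 6.5
eef_pos: [580.3, -25.5, 207.3]
tcp_rot: [1.526, 1.922, -0.631]
contact_force: [-0.7, 0.0, -0.4]
finger_gap: 86.8
grasp_force: 0.0
[ 0.13  0.51 -0.45  1.84  1.1   1.23 -0.66] [[-0.161  0.974  0.159]
 [ 0.69   0.226 -0.688]
 [-0.706 -0.    -0.708]] [ 606.48748669 -138.27726195   91.16753562]
```

View pics/w4.png

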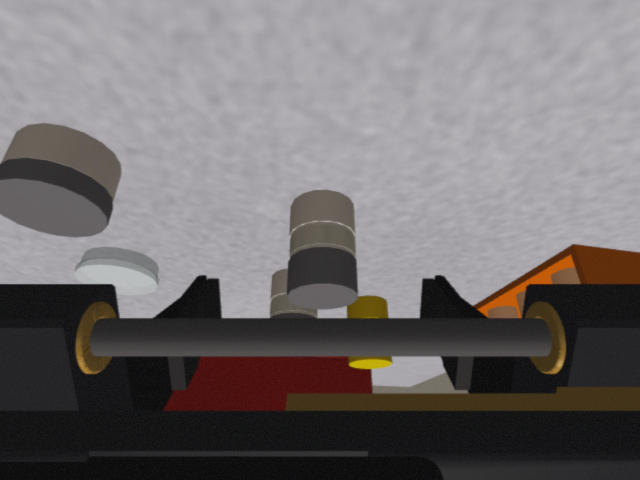

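The tilted view shows jar 1 centred between the fingers, with its top disc at (322,295). I advance along the tool axis and grip.

```bash
python3 -m inch '[[0.11,-0.46,-0.44,0,0,0,0],[0.11,-0.46,-0.44,0,0,0,0],[0.11,-0.46,-0.44,0,0,0,0],[0.11,-0.46,-0.44,0,0,0,0],[0,0,0,0,0,0,0],[0,0,0,0,0,0,0]]'
python3 -m inch '[[0,0,0,0,0,0,1],[0,0,0,0,0,0,1],[0,0,0,0,0,0,1],[0,0,0,0,0,0,1],[0,0,0,0,0,0,1],[0,0,0,0,0,0,1],[0,0,0,0,0,0,1],[0,0,0,0,0,0,1]]'
```

```text
t: 7.15
eef_pos: [593.2, -81.1, 153.4]
tcp_rot: [1.526, 1.923, -0.634]
contact_force: [0.3, 0.1, -1.0]
finger_gap: 86.8
grasp_force: 0.0
t: 7.95
eef_pos: [593.4, -80.7, 154.1]
tcp_rot: [1.525, 1.922, -0.633]
contact_force: [-0.2, 1.2, 0.1]
finger_gap: 38.7
grasp_force: 30.0
```

```bash
python3 -m inch '[[0,0,0.9,0,0,0,1],[0,0,0.9,0,0,0,1],[0,0,0.9,0,0,0,1],[0,0,0.9,0,0,0,1],[-0.19,-0.09,0,0.974,0.225,0,1],[-0.19,-0.09,0,0.974,0.225,0,1],[-0.19,-0.09,0,0.974,0.225,0,1],[-0.19,-0.09,0,0.974,0.225,0,1]]'
python3 -m inch '[[-0.19,-0.09,0,0.974,0.225,0,1],[-0.19,-0.09,0,0.974,0.225,0,1],[-0.19,-0.09,0,0.974,0.225,0,1],[-0.19,-0.09,0,0.974,0.225,0,1],[-0.19,-0.09,0,0.974,0.225,0,1],[-0.19,-0.09,0,0.974,0.225,0,1],[-0.19,-0.09,0,0.974,0.225,0,1],[-0.19,-0.09,0,0.974,0.225,0,1]]'
python3 -m inch '[[-0.19,-0.09,0,0.974,0.225,0,1],[-0.19,-0.09,0,0.974,0.225,0,1],[-0.19,-0.09,0,0.974,0.225,0,1],[-0.19,-0.09,0,0.974,0.225,0,1],[0,0,-0.32,0.974,0.225,0,1],[0,0,-0.32,0.974,0.225,0,1],[0,0,-0.32,0.974,0.225,0,1],[0,0,-0.32,0.974,0.225,0,1]]'
python3 -m inch '[[0,0,-0.32,0.974,0.225,0,1],[0,0,-0.32,0.974,0.225,0,1],[0,0,-0.32,0.487,0.112,0,1],[0,0,-0.32,0,0,0,1],[0,0,0,0,0,0,1],[0,0,0,0,0,0,1]]'
python3 - <<'E'
from h import *
from scipy.spatial.transform import Rotation as R
s=sensors.state();r=R.from_rotvec(s['tcp_rot']).as_matrix();print(s['q'].round(2),r.round(3),s['eef_pos'],s['eef_pos']+164*r[:,2])
f=imaging.grab_frame("scene");f2=imaging.grab_frame("wrist")
cv2.imwrite("pics/s5.png",np.hstack([cv2.resize(f[200:350,220:420,::-1],(480,360),interpolation=cv2.INTER_CUBIC),cv2.resize(f2[:,160:500,::-1],(255,360))]))
E
```

```text
t: 8.75
eef_pos: [570.1, -91.5, 261.9]
tcp_rot: [1.687, 2.127, -0.435]
contact_force: [0.3, -0.2, -0.8]
finger_gap: 38.7
grasp_force: 30.0
t: 9.55
eef_pos: [524.5, -113.3, 261.9]
tcp_rot: [-1.926, -2.427, -0.053]
contact_force: [-0.1, 0.4, -1.5]
finger_gap: 38.3
grasp_force: 30.0
t: 10.35
eef_pos: [502.0, -124.2, 223.2]
tcp_rot: [-1.626, -2.048, -0.516]
contact_force: [-0.0, 0.3, -1.5]
finger_gap: 38.4
grasp_force: 30.0
t: 10.95
eef_pos: [502.2, -123.6, 185.4]
tcp_rot: [-1.525, -1.923, -0.633]
contact_force: [-0.3, 0.9, -1.2]
finger_gap: 38.7
grasp_force: 30.0
[ 0.93  0.66 -0.73  1.77 -0.28  1.24  0.6 ] [[-0.162  0.974 -0.159]
 [ 0.689  0.227  0.688]
 [ 0.706  0.002 -0.708]] [ 502.20159306 -123.64914573  185.40395065] [476.09813667 -10.82355975  69.27903208]
```

View pics/s5.png

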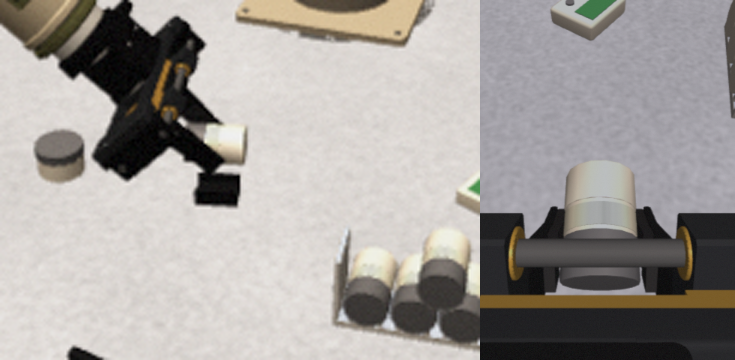

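The jar hangs level above the rest (left half, about (225,145) over (218,188)), held between the pads. Lowering to contact.

```bash
python3 -m inch '[[0,0,-0.4,0,0,0,1],[0,0,-0.4,0,0,0,1],[0,0,-0.1,0,0,0,1],[0,0,0,0,0,0,1],[0,0,0,0,0,0,1]]'
python3 -m inch '[[0,0,-0.1,0,0,0,1],[0,0,0,0,0,0,1]]'
python3 -m inch '[[0,0,-0.1,0,0,0,1],[0,0,0,0,0,0,1]]'
```

```text
t: 11.55
eef_pos: [502.2, -123.9, 158.2]
tcp_rot: [-1.525, -1.922, -0.634]
contact_force: [0.3, -0.1, -0.9]
finger_gap: 38.7
grasp_force: 30.0
t: 11.75
eef_pos: [502.1, -124.0, 155.0]
tcp_rot: [-1.525, -1.922, -0.633]
contact_force: [0.3, -0.2, -1.9]
finger_gap: 38.7
grasp_force: 30.0
t: 11.95
eef_pos: [502.4, -124.0, 152.6]
tcp_rot: [-1.525, -1.922, -0.634]
contact_force: [-0.3, -1.8, 5.1]
finger_gap: 38.8
grasp_force: 30.0
```

```bash
python3 -m inch '[[0,0,-0.03,0,0,0,1],[0,0,0,0,0,0,0.6],[0,0,0,0,0,0,0.4],[0,0,0,0,0,0,0.2],[0,0,0,0,0,0,0],[0,0,0,0,0,0,0],[0.1,-0.4,0.42,0,0,0,0],[0.15,-0.65,0.7,0,0,0,0]]'
python3 -m inch '[[0.15,-0.65,0.7,0,0,0,0],[0.15,-0.65,0.7,0,0,0,0],[0.15,-0.65,0.7,0,0,0,0],[0,0,0,0,0,0,0],[0,0,0,0,0,0,0]]'
python3 - <<'E'
from h import *
s=sensors.state();print(s['q'].round(2),s['eef_pos'])
c=imaging.get_calibration("wrist");f2=imaging.grab_frame("wrist");np.save("w6.npy",c)
cv2.imwrite("pics/s6.png",f2[:400,:,::-1])
E
```

```text
t: 12.75
eef_pos: [509.0, -154.5, 184.3]
tcp_rot: [-1.522, -1.921, -0.632]
contact_force: [1.4, -0.5, 0.0]
finger_gap: 79.0
grasp_force: 0.0
t: 13.25
eef_pos: [523.1, -213.9, 247.7]
tcp_rot: [-1.526, -1.922, -0.634]
contact_force: [0.4, 0.3, 0.0]
finger_gap: 86.9
grasp_force: 0.0
[ 0.98  0.66 -0.7   1.58 -0.25  1.47  0.62] [ 523.07118154 -213.86019994  247.68596808]
```

View pics/s6.png

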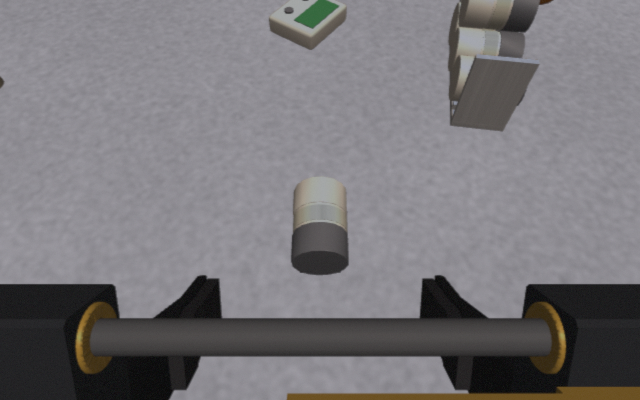

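The jar lies in the rest at about (320,222), square to the fingers. Next I bring the tool upright and yaw it to take the jar by its ends.

```bash
python3 -m inch '[[-0.15,0.64,0.05,-0.974,-0.225,0,0],[-0.15,0.64,0.05,-0.974,-0.225,0,0],[-0.15,0.64,0.05,-0.974,-0.225,0,0],[-0.15,0.64,0.05,-0.974,-0.225,0,0],[-0.15,0.64,0.05,-0.974,-0.225,0,0],[-0.15,0.64,0.05,-0.974,-0.225,0,0],[-0.15,0.64,0.05,-0.974,-0.225,0,0],[-0.15,0.64,0.05,-0.974,-0.225,0,0]]'
python3 -m inch '[[-0.15,0.64,0.05,-0.974,-0.225,0,0],[-0.15,0.64,0.05,-0.974,-0.225,0,0],[-0.15,0.64,0.05,-0.974,-0.225,0,0],[0,0,0,-0.244,-0.056,0,0],[0,0,0,0,0,-1,0],[0,0,0,0,0,-1,0],[0,0,0,0,0,-1,0],[0,0,0,0,0,-1,0]]'
python3 -m inch '[[0,0,0,0,0,-1,0],[0,0,0,0,0,-1,0],[0,0,0,0,0,-1,0],[0,0,0,0,0,-1,0],[0,0,0,0,0,-1,0],[0,0,0,0,0,-1,0],[0,0,0,0,0,-1,0],[0,0,0,0,0,-1,0]]'
python3 -m inch '[[0,0,0,0,0,-1,0],[0,0,0,0,0,-1,0],[0,0,0,0,0,-1,0],[0,0,0,0,0,-1,0],[0,0,0,0,0,-1,0],[0,0,0,0,0,-1,0],[0,0,0,0,0,-1,0],[0,0,0,0,0,-1,0]]'
python3 -m inch '[[0,0,0,0,0,-1,0],[0,0,0,0,0,-1,0],[0,0,0,0,0,-0.5,0],[0,0,0,0,0,0,0],[0,0,0,0,0,0,0]]'
python3 - <<'E'
from h import *
from scipy.spatial.transform import Rotation as R
c=np.load("w6.npy",allow_pickle=True).item()
print(onz("wrist",320,179,50,c),"exp 467,26",onz("wrist",320,272,18,c),"exp 480.5,-32")
s=sensors.state();r=R.from_rotvec(s['tcp_rot']).as_matrix();print(s['q'].round(2),r.round(3),s['eef_pos'])
c=imaging.get_calibration("wrist");f=imaging.grab_frame("wrist");np.save("w7.npy",c);cv2.imwrite("w7.png",f[:,:,::-1])
E
```

```text
t: 14.1
eef_pos: [486.0, -58.7, 258.9]
tcp_rot: [-1.837, -2.318, -0.207]
contact_force: [0.9, 0.2, 0.2]
finger_gap: 87.1
grasp_force: 0.0
t: 14.9
eef_pos: [473.1, -3.2, 263.4]
tcp_rot: [-2.278, -2.161, 0.001]
contact_force: [-0.1, 0.1, -0.1]
finger_gap: 87.1
grasp_force: 0.0
t: 15.7
eef_pos: [473.1, -3.3, 263.4]
tcp_rot: [-2.785, -1.449, 0.002]
contact_force: [-0.2, -1.1, -0.5]
finger_gap: 87.1
grasp_force: 0.0
t: 16.5
eef_pos: [473.1, -3.3, 263.4]
tcp_rot: [-3.077, -0.626, 0.003]
contact_force: [-1.1, 0.2, -0.4]
finger_gap: 86.8
grasp_force: 0.0
t: 17.0
eef_pos: [473.3, -3.0, 263.8]
tcp_rot: [-3.12, -0.361, 0.002]
contact_force: [-0.1, 0.4, 0.5]
finger_gap: 87.1
grasp_force: 0.0
[467.3  26.1  50. ] exp 467,26 [480.7 -31.6  18. ] exp 480.5,-32
[ 0.44  0.18 -0.56  1.99  0.11  1.   -1.52] [[ 0.974  0.228 -0.001]
 [ 0.228 -0.974  0.   ]
 [-0.001 -0.001 -1.   ]] [473.31720614  -3.01848538 263.7588504 ]
```

```bash
python3 -m inch '[[0,0,-0.8,0,0,0,0],[0,0,-0.8,0,0,0,0],[0,0,-0.45,0,0,0,0],[0,0,0,0,0,0,0],[0,0,0,0,0,0,1],[0,0,0,0,0,0,1],[0,0,0,0,0,0,1],[0,0,0,0,0,0,1]]'
python3 -m inch '[[0,0,0,0,0,0,1],[0,0,0,0,0,0,1],[0,0,0,0,0,0,1]]'
```

```text
t: 17.85
eef_pos: [473.9, -2.8, 203.5]
tcp_rot: [3.121, 0.359, 0.002]
contact_force: [-0.3, 0.6, 0.1]
finger_gap: 62.9
grasp_force: 0.0
t: 18.15
eef_pos: [473.9, -2.7, 203.3]
tcp_rot: [3.121, 0.36, 0.001]
contact_force: [-0.6, 1.0, 4.4]
finger_gap: 60.1
grasp_force: 30.0
```

Jar held by its ends. Lift, yaw to the cradle and look at it closely.

```bash
python3 -m inch '[[0,0,0.5,0,0,0,1],[0,0,1,0,0,0,1],[0,0,1,0,0,0,1],[0,0,1,0,0,0,1],[0.18,0.17,0.2,0,0,1,1],[0.18,0.17,0.2,0,0,1,1],[0.18,0.17,0.2,0,0,1,1],[0.18,0.17,0.15,0,0,1,1]]'
python3 -m inch '[[0.18,0.17,0,0,0,1,1],[0.18,0.17,0,0,0,1,1],[0.18,0.17,0,0,0,1,1],[0.18,0.17,0,0,0,1,1],[0.18,0.17,0,0,0,1,1],[0.18,0.17,0,0,0,1,1],[0.18,0.17,0,0,0,1,1],[0.18,0.17,0,0,0,1,1]]'
python3 -m inch '[[0.18,0.17,0,0,0,1,1],[0.18,0.17,0,0,0,1,1],[0.18,0.17,0,0,0,1,1],[0.18,0.17,0,0,0,1,1],[0.18,0.17,0,0,0,1,1],[0.18,0.17,0,0,0,1,1],[0.18,0.17,0,0,0,1,1],[0.18,0.17,0,0,0,1,1]]'
python3 -m inch '[[0,0,0,0,0,0.1,1],[0,0,0,0,0,0,1],[0,0,0,0,0,0,1]]'
python3 - <<'E'
from h import *
from scipy.spatial.transform import Rotation as R
s=sensors.state();r=R.from_rotvec(s['tcp_rot']).as_matrix();print(s['q'].round(2),r.round(3),s['eef_pos'])
c=imaging.get_calibration("wrist");f=imaging.grab_frame("wrist");np.save("w8.npy",c);cv2.imwrite("w8.png",f[:,:,::-1])
p=proj("wrist",(583,225,50),c);print(p)
cv2.imwrite("pics/w8.png",cv2.resize(f[0:220,180:460,::-1],None,fx=2.7,fy=2.7,interpolation=cv2.INTER_CUBIC))
E
```

```text
t: 18.95
eef_pos: [495.2, 17.8, 330.4]
tcp_rot: [3.039, 0.795, -0.001]
contact_force: [0.0, -0.3, -0.7]
finger_gap: 59.7
grasp_force: 30.0
t: 19.75
eef_pos: [538.4, 58.6, 329.9]
tcp_rot: [-2.702, -1.602, 0.001]
contact_force: [0.1, 0.5, -1.0]
finger_gap: 59.5
grasp_force: 30.0
t: 20.55
eef_pos: [581.6, 99.4, 329.8]
tcp_rot: [-2.156, -2.284, 0.001]
contact_force: [0.4, -0.3, -2.1]
finger_gap: 59.8
grasp_force: 30.0
t: 20.85
eef_pos: [581.4, 98.9, 330.2]
tcp_rot: [-2.154, -2.287, 0.001]
contact_force: [-0.0, -0.1, -1.5]
finger_gap: 59.8
grasp_force: 30.0
[ 0.36  0.41 -0.76  1.62  0.29  1.23 -0.4 ] [[-0.06   0.998 -0.   ]
 [ 0.998  0.06  -0.   ]
 [-0.    -0.    -1.   ]] [581.37524093  98.89924177 330.1751514 ]
[336.8  29.9]
```

View pics/w8.png

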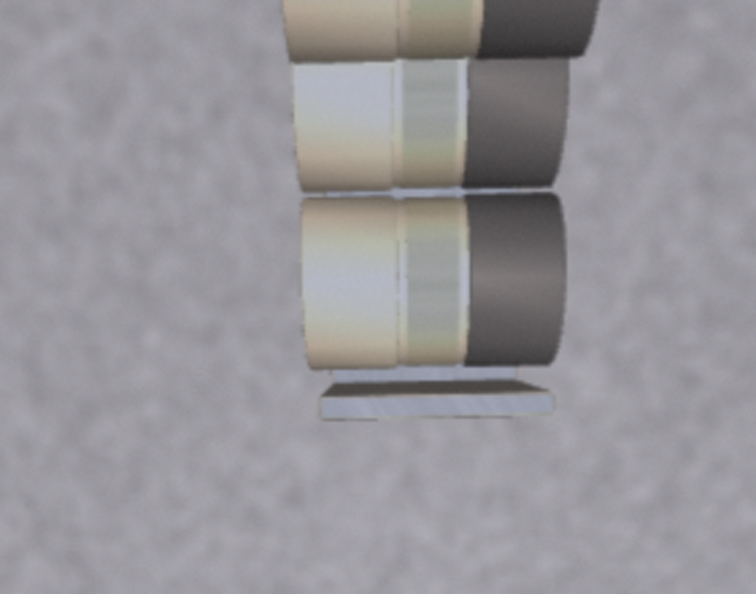

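The view shows the bottom-jar seam (gap centre line) at crop (431,190) and the base_r ends at columns 302 and 566. The plate top runs from (320,397) to (553,415), and the cradle lines are turned about 1° relative to the picture.

```bash
python3 - <<'E'
from h import *
c=np.load("w8.npy",allow_pickle=True).item()
Q=lambda u,v,z:onz("wrist",180+u/2.7-.3,v/2.7-.3,z,c)
yaw=np.radians(4.4);X=np.array([np.cos(yaw),np.sin(yaw)]);Y=np.array([-X[1],X[0]])
print("yaw by plate",Q(320,397,75),Q(553,393,75),Q(320,419,75),Q(553,415,75))
pl=np.mean([Q(320,397,75),Q(553,393,75),Q(320,419,75),Q(553,415,75)],0)[:2]
print("plate mid",pl,"cradle centre by plate",pl+67*Y)
seam=(Q(330,192,31)+Q(530,189,31))/2;print("seam",Q(330,192,31),Q(530,189,31))
br=(Q(302,285,51)+Q(566,281,51))/2;print("base_r ends",Q(302,285,51),Q(566,281,51),br,"->",br[:2]+41*Y)
bm=(Q(293,105,51)+Q(570,100,51))/2;print("base_m mid",bm)
sc=(Q(284,20,86)+Q(599,15,86))/2;print("second mid",sc)
xm=br[:2]@X; 
for n,p,o in (("seam",seam[:2],0),("plate",pl,46.5)): print(n,(p@Y)+o)
ym=seam[:2]@Y; print("gap xy (seam y, br x)", X*xm+Y*ym, " (plate)",X*(pl@X)+Y*(pl@Y+46.5))
E
```

```text
yaw by plate [564.8 158.5  75. ] [613.6 162.2  75. ] [565.  153.9  75. ] [614.1 157.7  75. ]
plate mid [589.375 158.075] cradle centre by plate [584.23482512 224.8775344 ]
seam [562.8 203.7  31. ] [610.2 207.2  31. ]
base_r ends [558.4 181.5  51. ] [617.8 185.9  51. ] [588.1 183.7  51. ] -> [584.95451985 224.57916284]
base_m mid [584.85 220.75  51.  ]
second mid [584.6 228.5  86. ]
seam 159.8487779486416
plate 158.89283660602666
gap xy (seam y, br x) [586.42686174 205.44437232]  (plate) [585.80756519 204.43795298]
```

```bash
python3 -m inch '[[0.04,0.88,0,0,0,0.25,1],[0.04,0.88,0,0,0,0,1],[0.04,0.88,0,0,0,0,1],[0.04,0.88,0,0,0,0,1],[0,0,0,0,0,0,1],[0,0,0,0,0,0,1],[0,0,0,0,0,0,1]]'
```

```text
t: 21.6
eef_pos: [586.7, 203.6, 330.2]
tcp_rot: [2.133, 2.305, -0.001]
contact_force: [0.1, -0.1, -1.3]
finger_gap: 60.0
grasp_force: 30.0
```

```bash
python3 -m inch '[[-0.01,0.03,-0.5,0,0,0,1],[0,0,-0.9,0,0,0,1],[0,0,-0.8,0,0,0,1],[0,0,-0.4,0,0,0,1],[0,0,-0.25,0,0,0,1],[0,0,0,0,0,0,1],[0,0,0,0,0,0,1]]'
python3 -m inch '[[0,0,-0.1,0,0,0,1],[0,0,-0.1,0,0,0,1],[0,0,0,0,0,0,1]]'
```

```text
t: 22.3
eef_pos: [586.4, 205.9, 245.7]
tcp_rot: [2.132, 2.307, 0.002]
contact_force: [0.1, -0.6, -0.8]
finger_gap: 60.1
grasp_force: 30.0
t: 22.6
eef_pos: [586.1, 205.7, 238.7]
tcp_rot: [2.132, 2.308, -0.0]
contact_force: [-0.7, 0.4, -1.1]
finger_gap: 60.1
grasp_force: 30.0
```

```bash
python3 -m inch '[[0,-0.04,-0.05,0,0,0,1],[0,0,0,0,0,0,1]]'
python3 -m inch '[[0,0,-0.05,0,0,0,1],[0,0,0,0,0,0,1]]'
python3 -m inch '[[0,0,-0.05,0,0,0,1],[0,0,0,0,0,0,1]]'
```

```text
t: 22.8
eef_pos: [586.1, 204.3, 237.3]
tcp_rot: [2.132, 2.307, -0.0]
contact_force: [-1.0, -0.5, -0.9]
finger_gap: 59.7
grasp_force: 30.0
t: 23.0
eef_pos: [586.0, 204.5, 235.7]
tcp_rot: [-2.132, -2.308, 0.0]
contact_force: [-0.4, 0.2, -1.2]
finger_gap: 59.6
grasp_force: 30.0
t: 23.2
eef_pos: [586.1, 204.8, 234.5]
tcp_rot: [2.131, 2.308, 0.001]
contact_force: [-0.1, 1.2, 0.3]
finger_gap: 59.8
grasp_force: 30.0
```

```bash
python3 -m inch '[[0,0,-0.04,0,0,0,1],[0,0,0,0,0,0,1]]'
python3 -m inch '[[0,0,-0.03,0,0,0,1],[0,0,0,0,0,0,1]]'
```

```text
t: 23.4
eef_pos: [586.2, 205.1, 234.2]
tcp_rot: [2.131, 2.308, 0.001]
contact_force: [-2.5, -0.2, 8.0]
finger_gap: 59.8
grasp_force: 30.0
t: 23.6
eef_pos: [586.1, 205.2, 234.0]
tcp_rot: [2.131, 2.308, 0.002]
contact_force: [-4.8, -0.8, 14.9]
finger_gap: 59.9
grasp_force: 30.0
```

```bash
python3 -m inch '[[0,0,0.04,0,0,0,1],[0,0,0,0,0,0,0.25],[0,0,0,0,0,0,0.1],[0,0,0,0,0,0,0],[0,0,0,0,0,0,0],[0,0,0,0,0,0,0]]'
python3 -m inch '[[0,0,0.3,0,0,0,0],[0,0,0.8,0,0,0,0],[0,0,1,0,0,0,0],[0,0,1,0,0,0,0],[0,-0.8,0,0,0,0,0],[0,-1,0,0,0,0,0],[0,-1,0,0,0,0,0],[0,-0.7,0,0,0,0,0]]'
python3 -m inch '[[0,0,0,0,0,0,0],[0,0,0,0,0,0,0]]'
python3 - <<'E'
from h import *
s=sensors.state();print(s['eef_pos'],s['tcp_rot'])
c=imaging.get_calibration("wrist");f=imaging.grab_frame("wrist");np.save("w9.npy",c);cv2.imwrite("w9.png",f[:,:,::-1])
a=cv2.imread("w8.png");c8=np.load("w8.npy",allow_pickle=True).item()
# print gradient-edges along column through white body of gap jar & base_r
for nm,(cc,im) in {"new":(c,f[:,:,::-1])}.items():
    for x in (570,):
        u=int(proj("wrist",(x,205,86),cc)[0])
        col=cv2.GaussianBlur(im,(3,3),0)[:200,u].astype(int).mean(1).astype(int); print(u,col.tolist())
    for z,y in ((86,205),(51,184)):
        v=int(proj("wrist",(586,y,z),cc)[1]); print(z,v,im[v,230:430].mean(1).astype(int).tolist())
E
```

```text
t: 24.2
eef_pos: [586.1, 204.5, 233.3]
tcp_rot: [-2.132, -2.308, 0.0]
contact_force: [0.8, -0.0, -0.4]
finger_gap: 84.9
grasp_force: 0.0
t: 25.0
eef_pos: [586.2, 97.4, 327.2]
tcp_rot: [2.133, 2.305, -0.0]
contact_force: [0.2, -0.1, 0.0]
finger_gap: 86.7
grasp_force: 0.0
t: 25.2
eef_pos: [586.1, 99.6, 327.1]
tcp_rot: [2.132, 2.307, 0.001]
contact_force: [0.1, 1.3, -0.1]
finger_gap: 87.4
grasp_force: 0.0
[586.11142682  99.60366876 327.11710015] [2.13220470e+00 2.30672982e+00 1.03767535e-03]
305 [155, 154, 153, 151, 149, 146, 144, 142, 138, 136, 134, 131, 128, 124, 121, 117, 112, 106, 100, 94, 90, 91, 101, 109, 106, 108, 117, 126, 131, 134, 138, 141, 144, 147, 150, 153, 155, 158, 159, 160, 160, 161, 162, 163, 164, 165, 165, 165, 166, 167, 168, 169, 169, 169, 169, 169, 169, 169, 170, 170, 170, 171, 171, 171, 171, 171, 170, 170, 170, 170, 169, 169, 168, 167, 167, 167, 166, 166, 165, 164, 163, 163, 163, 161, 160, 159, 157, 154, 152, 150, 148, 146, 143, 140, 137, 133, 128, 121, 114, 109, 110, 129, 157, 169, 170, 170, 170, 170, 170, 169, 169, 170, 169, 168, 167, 167, 167, 166, 165, 165, 164,
[... 1702 characters left out ...]
 171, 170, 171, 172, 171, 170, 170, 172, 172, 171, 171, 170, 170, 171, 168, 171, 171, 170, 172, 171, 171, 171, 170, 171, 170, 171, 173, 171, 169, 170, 166, 161, 169, 170, 164, 150, 144, 144, 143, 143, 143, 143, 143, 143, 143, 144, 145, 143, 143, 143, 143, 144, 143, 143, 151, 165, 169, 158, 119, 107, 115, 115, 115, 114, 114, 114, 113, 112, 113, 113, 111, 111, 112, 110, 112, 111, 111, 111, 110, 111, 109, 109, 110, 111, 109, 109, 109, 109, 109, 109, 109, 107, 108, 103, 117, 142, 144, 144, 145, 144, 145, 146, 143, 144, 143, 142, 143, 141, 142, 142, 142, 143, 145, 146, 147, 149, 147, 151, 150, 149, 149, 149, 147, 144, 145, 143, 143, 140, 142, 140, 139, 140, 140, 140, 140, 143, 143, 146, 145, 145]
```

```bash
python3 - <<'E'
from h import *
c=np.load("w9.npy",allow_pickle=True).item()
yaw=np.radians(4.4);X=np.array([np.cos(yaw),np.sin(yaw),0]);Y=np.array([-X[1],X[0],0]);C=np.array([584.5,224.8,0])
th=np.radians(np.arange(0,360,2))
for n,y,z in(("gap",-20.5,66),("base_r",-41,31),("second",20.5,66)):
    pts=[C-14*X+Y*(y+20*np.cos(t))+np.array([0,0,z+20*np.sin(t)]) for t in th]
    v=np.array([proj("wrist",p,c) for p in pts]); print(n,"rows",v[:,1].min(),v[:,1].max(),"u",v[:,0].mean())
    print(" end cols top",[proj("wrist",C+Y*y+X*s*30+[0,0,z+20],c) for s in(-1,1)])
E
python3 -m inch '[[0,-0.71,-0.1,0,0,1,0],[0,-0.71,-0.1,0,0,1,0],[0,-0.71,-0.1,-0.974,-0.225,0.15,0],[0,-0.71,-0.3,-0.974,-0.225,0,0],[0,-0.71,-0.3,-0.974,-0.225,0,0],[0,-0.71,-0.3,-0.974,-0.225,0,0],[0,-0.71,-0.4,-0.974,-0.225,0,0],[0,-0.71,-0.4,-0.974,-0.225,0,0]]'
python3 -m inch '[[0,-0.71,-0.4,-0.974,-0.225,0,0],[0,-0.71,-0.4,-0.974,-0.225,0,0],[-0.13,-0.71,-0.4,-0.974,-0.225,0,0],[0,0,-0.4,-0.974,-0.225,0,0],[0,0,-0.3,-0.974,-0.225,0,0],[0,0,-0.2,-0.244,-0.056,0,0],[0,0,0,0,0,0,0],[0,0,0,0,0,0,0]]'
python3 - <<'E'
from h import *
from scipy.spatial.transform import Rotation as R
s=sensors.state();r=R.from_rotvec(s['tcp_rot']).as_matrix();print(s['q'].round(2),r.round(3),s['eef_pos'],s['eef_pos']+164*r[:,2])
c=imaging.get_calibration("wrist");f=imaging.grab_frame("wrist");cv2.imwrite("w10.png",f[:,:,::-1]);np.save("w10.npy",c)
for z in (0,60):print(proj("wrist",(621,-303.5,z),c))
a=cv2.imread("pics/w4.png")
for v in (225,270): print(v,a[v,270:380].mean(1).astype(int).tolist());print(f[v,270:380].mean(1).astype(int).tolist())
E
```

```text
gap rows 24.1 103.0 u 309.945
 end cols top [array([277.3,  59.4]), array([396.1,  59.5])]
base_r rows 73.3 138.2 u 311.4877777777778
 end cols top [array([284.2, 105.1]), array([383.9, 105.2])]
second rows -66.7 23.9 u 309.495
 end cols top [array([275. , -33.4]), array([400.5, -33.2])]
t: 26.05
eef_pos: [586.4, -69.8, 266.5]
tcp_rot: [1.73, 2.186, -0.369]
contact_force: [0.4, 0.0, -0.6]
finger_gap: 86.9
grasp_force: 0.0
t: 26.85
eef_pos: [582.6, -134.1, 203.8]
tcp_rot: [1.525, 1.923, -0.631]
contact_force: [1.0, -0.4, 0.0]
finger_gap: 86.8
grasp_force: 0.0
[ 0.31  0.5  -0.42  1.85  1.18  1.1  -0.57] [[-0.162  0.974  0.16 ]
 [ 0.69   0.228 -0.687]
 [-0.706 -0.001 -0.708]] [ 582.60988891 -134.1009367   203.84520857] [ 608.87274229 -246.83763216   87.66990986]
[319.3 211.3]
[318.9 303.1]
225 [163, 163, 163, 165, 166, 167, 166, 167, 168, 169, 171, 172, 171, 172, 169, 169, 167, 165, 164, 148, 92, 84, 87, 88, 90, 89, 90, 96, 106, 120, 136, 133, 128, 108, 98, 94, 93, 94, 93, 94, 92, 93, 92, 91, 91, 92, 92, 92, 91, 92, 92, 91, 92, 90, 88, 87, 87, 87, 90, 88, 91, 91, 91, 92, 94, 95, 95, 93,
[... 963 characters left out ...]
9, 50, 50, 51, 51, 50, 51, 49, 47, 47, 50, 45, 48, 47, 48, 45, 45, 47, 48, 46, 47, 47, 47, 47, 53, 85, 135, 157, 159, 160, 162, 163, 164, 164, 165, 166, 167, 168, 168, 167, 166, 165, 162, 163, 162, 161, 161, 160, 158]
[179, 182, 180, 178, 178, 177, 176, 177, 178, 179, 181, 183, 184, 183, 183, 180, 156, 72, 45, 45, 46, 46, 48, 47, 49, 46, 49, 46, 50, 49, 48, 50, 49, 48, 50, 50, 48, 52, 50, 51, 52, 49, 51, 54, 52, 50, 51, 53, 51, 52, 51, 50, 52, 50, 50, 50, 50, 50, 51, 50, 50, 50, 50, 51, 50, 51, 49, 50, 49, 51, 50, 49, 49, 48, 50, 49, 47, 48, 49, 48, 49, 50, 49, 49, 81, 133, 172, 176, 177, 179, 178, 178, 178, 175, 173, 172, 173, 170, 172, 174, 175, 177, 179, 180, 180, 180, 177, 175, 175, 176]
```

The gap jar matches its predicted outline, and jar 2 is centred between the fingers. Repeating the sequence for jar 2.

```bash
python3 -m inch '[[0.1,-0.47,-0.41,0,0,0,0],[0.1,-0.47,-0.41,0,0,0,0],[0.1,-0.47,-0.41,0,0,0,0],[0.1,-0.47,-0.41,0,0,0,0],[0,0,0,0,0,0,0],[0,0,0,0,0,0,0]]'
python3 -m inch '[[0,0,0,0,0,0,1],[0,0,0,0,0,0,1],[0,0,0,0,0,0,1],[0,0,0,0,0,0,1],[0,0,0,0,0,0,1],[0,0,0,0,0,0,1],[0,0,0,0,0,0,1],[0,0,0,0,0,0,1]]'
```

```text
t: 27.5
eef_pos: [594.0, -191.5, 153.7]
tcp_rot: [1.526, 1.923, -0.634]
contact_force: [1.3, 1.2, 0.1]
finger_gap: 86.8
grasp_force: 0.0
t: 28.3
eef_pos: [594.3, -191.1, 154.4]
tcp_rot: [1.525, 1.922, -0.633]
contact_force: [0.7, 0.8, -0.1]
finger_gap: 38.7
grasp_force: 30.0
```

```bash
python3 -m inch '[[0,0,0.9,0,0,0,1],[0,0,0.9,0,0,0,1],[0,0,0.9,0,0,0,1],[0,0,0.9,0,0,0,1],[-0.19,0.14,0,0.974,0.225,0,1],[-0.19,0.14,0,0.974,0.225,0,1],[-0.19,0.14,0,0.974,0.225,0,1],[-0.19,0.14,0,0.974,0.225,0,1]]'
python3 -m inch '[[-0.19,0.14,0,0.974,0.225,0,1],[-0.19,0.14,0,0.974,0.225,0,1],[-0.19,0.14,0,0.974,0.225,0,1],[-0.19,0.14,0,0.974,0.225,0,1],[-0.19,0.14,0,0.974,0.225,0,1],[-0.19,0.14,0,0.974,0.225,0,1],[-0.19,0.14,0,0.974,0.225,0,1],[-0.19,0.14,0,0.974,0.225,0,1]]'
python3 -m inch '[[-0.19,0.14,0,0.974,0.225,0,1],[-0.19,0.14,0,0.974,0.225,0,1],[-0.19,0.14,0,0.974,0.225,0,1],[-0.19,0.14,0,0.974,0.225,0,1],[0,0,-0.32,0.974,0.225,0,1],[0,0,-0.32,0.974,0.225,0,1],[0,0,-0.32,0.974,0.225,0,1],[0,0,-0.32,0.974,0.225,0,1]]'
python3 -m inch '[[0,0,-0.32,0.974,0.225,0,1],[0,0,-0.32,0.974,0.225,0,1],[0,0,-0.32,0.487,0.112,0,1],[0,0,-0.32,0,0,0,1],[0,0,0,0,0,0,1],[0,0,0,0,0,0,1],[0,0,0,0,0,0,1]]'
python3 - <<'E'
from h import *
f2=imaging.grab_frame("wrist"); a=cv2.imread("pics/s5.png")[:,480:]
# compare with held-jar-1 view (same tool pose): tool-frame appearance
b=cv2.resize(f2[:,160:500,::-1],(255,360)); 
d=np.abs(a[150:300,60:180].astype(int)-b[150:300,60:180]).mean(2); print("diff",d.mean(), [a[150:300,120].mean(1).astype(int).tolist()[::4], b[150:300,120].mean(1).astype(int).tolist()[::4]])
E
```

```text
t: 29.1
eef_pos: [571.0, -174.1, 262.2]
tcp_rot: [1.687, 2.127, -0.435]
contact_force: [-0.0, -0.0, -1.0]
finger_gap: 38.7
grasp_force: 30.0
t: 29.9
eef_pos: [525.4, -140.6, 262.3]
tcp_rot: [-1.926, -2.427, -0.054]
contact_force: [0.3, 0.2, -1.0]
finger_gap: 38.7
grasp_force: 30.0
t: 30.7
eef_pos: [502.9, -124.2, 223.5]
tcp_rot: [-1.626, -2.048, -0.516]
contact_force: [-1.1, 0.1, -1.1]
finger_gap: 38.8
grasp_force: 30.0
t: 31.4
eef_pos: [503.2, -123.7, 186.1]
tcp_rot: [-1.525, -1.924, -0.633]
contact_force: [-0.2, 0.4, -1.6]
finger_gap: 38.8
grasp_force: 30.0
diff 2.372018518518518 [[166, 170, 165, 188, 188, 188, 189, 189, 188, 188, 188, 188, 188, 164, 163, 164, 164, 165, 164, 189, 103, 103, 82, 71, 81, 87, 85, 80, 70, 53, 106, 108, 54, 53, 52, 107, 151, 84], [165, 170, 166, 187, 188, 187, 188, 188, 187, 189, 189, 187, 189, 165, 166, 164, 165, 164, 160, 187, 102, 103, 83, 70, 80, 87, 86, 79, 71, 53, 109, 93, 53, 53, 51, 148, 152, 84]]
```

Jar 2 sits in the hand like jar 1 did. The x is 1 mm off, which I correct while lowering.

```bash
python3 -m inch '[[-0.03,0,-0.4,0,0,0,1],[0,0,-0.4,0,0,0,1],[0,0,-0.15,0,0,0,1],[0,0,0,0,0,0,1],[0,0,-0.05,0,0,0,1],[0,0,0,0,0,0,1]]'
python3 -m inch '[[0,0,-0.08,0,0,0,1],[0,0,0,0,0,0,1]]'
python3 -m inch '[[0,0,-0.05,0,0,0,1],[0,0,0,0,0,0,1]]'
```

```text
t: 32.05
eef_pos: [502.2, -123.9, 155.5]
tcp_rot: [-1.525, -1.922, -0.634]
contact_force: [-0.8, -0.7, -1.5]
finger_gap: 38.7
grasp_force: 30.0
t: 32.25
eef_pos: [502.2, -124.0, 153.1]
tcp_rot: [-1.525, -1.922, -0.634]
contact_force: [0.5, -0.1, -0.2]
finger_gap: 38.8
grasp_force: 30.0
t: 32.45
eef_pos: [502.4, -124.0, 152.4]
tcp_rot: [-1.525, -1.922, -0.635]
contact_force: [-1.7, -3.5, 11.1]
finger_gap: 38.9
grasp_force: 29.9
```

Seated. Release, retract, and go above the jar with the tool upright and yawed.

```bash
python3 -m inch '[[0,0,0,0,0,0,0.6],[0,0,0,0,0,0,0.4],[0,0,0,0,0,0,0.2],[0,0,0,0,0,0,0],[0,0,0,0,0,0,0],[0.1,-0.4,0.42,0,0,0,0],[0.15,-0.65,0.7,0,0,0,0],[0.15,-0.65,0.7,0,0,0,0]]'
python3 -m inch '[[0.15,-0.65,0.7,0,0,0,0],[0.15,-0.65,0.7,0,0,0,0],[0,0,0,0,0,0,0],[-0.15,0.64,0.05,-0.974,-0.225,0,0],[-0.15,0.64,0.05,-0.974,-0.225,0,0],[-0.15,0.64,0.05,-0.974,-0.225,0,0],[-0.15,0.64,0.05,-0.974,-0.225,0,0],[-0.15,0.64,0.05,-0.974,-0.225,0,0]]'
python3 -m inch '[[-0.15,0.64,0.05,-0.974,-0.225,0,0],[-0.15,0.64,0.05,-0.974,-0.225,0,0],[-0.15,0.64,0.05,-0.974,-0.225,0,0],[-0.15,0.64,0.05,-0.974,-0.225,0,0],[-0.15,0.64,0.05,-0.974,-0.225,0,0],[-0.15,0.64,0.05,-0.974,-0.225,0,0],[0,0,0,-0.244,-0.056,0,0],[0,0,0,0,0,-1,0]]'
python3 -m inch '[[0,0,0,0,0,-1,0],[0,0,0,0,0,-1,0],[0,0,0,0,0,-1,0],[0,0,0,0,0,-1,0],[0,0,0,0,0,-1,0],[0,0,0,0,0,-1,0],[0,0,0,0,0,-1,0],[0,0,0,0,0,-1,0]]'
python3 -m inch '[[0,0,0,0,0,-1,0],[0,0,0,0,0,-1,0],[0,0,0,0,0,-1,0],[0,0,0,0,0,-1,0],[0,0,0,0,0,-1,0],[0,0,0,0,0,-1,0],[0,0,0,0,0,-1,0],[0,0,0,0,0,-1,0]]'
python3 -m inch '[[0,0,0,0,0,-1,0],[0,0,0,0,0,-1,0],[0,0,0,0,0,-1,0],[0,0,0,0,0,-1,0],[0,0,0,0,0,-1,0],[0,0,0,0,0,-0.5,0],[0,0,0,0,0,0,0],[0,0,0,0,0,0,0]]'
python3 - <<'E'
from h import *
f=imaging.grab_frame("wrist")[:,:,::-1];a=cv2.imread("w7.png")
print(np.abs(f.astype(int)-a).mean(),np.abs(f.astype(int)-a)[150:420,200:440].mean(),sensors.state()['eef_pos'],sensors.state()['tcp_rot'])
E
```

```text
t: 33.25
eef_pos: [514.0, -175.3, 206.7]
tcp_rot: [-1.524, -1.922, -0.633]
contact_force: [0.2, -1.0, -0.5]
finger_gap: 84.1
grasp_force: 0.0
t: 34.05
eef_pos: [499.9, -116.6, 255.0]
tcp_rot: [-1.725, -2.176, -0.382]
contact_force: [0.4, -0.4, 0.7]
finger_gap: 86.8
grasp_force: 0.0
t: 34.85
eef_pos: [473.1, -2.1, 264.2]
tcp_rot: [2.035, 2.394, -0.001]
contact_force: [0.4, -0.5, -0.6]
finger_gap: 87.4
grasp_force: 0.0
t: 35.65
eef_pos: [473.4, -3.5, 263.9]
tcp_rot: [-2.619, -1.732, 0.001]
contact_force: [0.8, 0.2, -0.1]
finger_gap: 87.4
grasp_force: 0.0
t: 36.45
eef_pos: [473.4, -3.5, 263.9]
tcp_rot: [-2.996, -0.943, 0.002]
contact_force: [0.2, -0.8, -0.0]
finger_gap: 87.3
grasp_force: 0.0
t: 37.25
eef_pos: [473.5, -3.2, 264.2]
tcp_rot: [-3.121, -0.361, 0.001]
contact_force: [0.4, 0.2, 0.6]
finger_gap: 86.9
grasp_force: 0.0
1.6951692708333332 1.7110699588477367 [473.50628335  -3.11830212 264.30795294] [-3.12073127e+00 -3.60785499e-01  1.14170303e-03]
```

The view is identical to the first time. Grip by the ends, lift, and carry above the peak.

```bash
python3 -m inch '[[0,0,-0.8,0,0,0,0],[0,0,-0.8,0,0,0,0],[0,0,-0.45,0,0,0,0],[0,0,0,0,0,0,0],[0,0,0,0,0,0,1],[0,0,0,0,0,0,1],[0,0,0,0,0,0,1],[0,0,0,0,0,0,1]]'
python3 -m inch '[[0,0,0,0,0,0,1],[0,0,0,0,0,0,1],[0,0,0,0,0,0,1]]'
python3 -m inch '[[0,0,0.5,0,0,0,1],[0,0,1,0,0,0,1],[0,0,1,0,0,0,1],[0,0,1,0,0,0,1],[0,0,1,0,0,0,1],[0.184,0.378,0.2,0,0,1,1],[0.184,0.378,0.2,0,0,1,1],[0.184,0.378,0,0,0,1,1]]'
python3 -m inch '[[0.184,0.378,0,0,0,1,1],[0.184,0.378,0,0,0,1,1],[0.184,0.378,0,0,0,1,1],[0.184,0.378,0,0,0,1,1],[0.184,0.378,0,0,0,1,1],[0.184,0.378,0,0,0,1,1],[0.184,0.378,0,0,0,1,1],[0.184,0.378,0,0,0,1,1]]'
python3 -m inch '[[0.184,0.378,0,0,0,1,1],[0.184,0.378,0,0,0,1,1],[0.184,0.378,0,0,0,1,1],[0.184,0.378,0,0,0,1,1],[0.184,0.378,0,0,0,1,1],[0.184,0.378,0,0,0,1,1],[0.184,0.378,0,0,0,1,1],[0.184,0.378,0,0,0,1,1]]'
python3 -m inch '[[0.184,0.378,0,0,0,1,1],[0,0,0,0,0,0.3,1],[0,0,0,0,0,0,1],[0,0,0,0,0,0,1]]'
```

```text
t: 38.1
eef_pos: [473.8, -2.8, 203.8]
tcp_rot: [3.12, 0.359, 0.002]
contact_force: [-0.4, -0.2, -0.8]
finger_gap: 63.1
grasp_force: 0.0
t: 38.4
eef_pos: [473.8, -2.7, 203.5]
tcp_rot: [3.12, 0.36, 0.001]
contact_force: [-0.3, 0.7, 4.3]
finger_gap: 59.9
grasp_force: 30.0
t: 39.2
eef_pos: [490.4, 31.6, 350.9]
tcp_rot: [3.065, 0.687, 0.001]
contact_force: [0.4, 0.1, -0.6]
finger_gap: 59.6
grasp_force: 30.0
t: 40.0
eef_pos: [534.4, 122.3, 349.8]
tcp_rot: [2.757, 1.506, -0.001]
contact_force: [-0.4, 0.4, -1.2]
finger_gap: 59.9
grasp_force: 30.0
t: 40.8
eef_pos: [578.6, 213.0, 349.6]
tcp_rot: [2.235, 2.208, -0.001]
contact_force: [0.3, -0.1, -0.7]
finger_gap: 59.3
grasp_force: 30.0
t: 41.2
eef_pos: [583.9, 223.3, 349.9]
tcp_rot: [2.138, 2.301, -0.001]
contact_force: [0.0, 0.2, -0.2]
finger_gap: 59.9
grasp_force: 30.0
```

```bash
python3 -m inch '[[0.02,0.02,-0.5,0,0,0,1],[0,0,-0.9,0,0,0,1],[0,0,-0.6,0,0,0,1],[0,0,-0.3,0,0,0,1],[0,0,-0.15,0,0,0,1],[0,0,0,0,0,0,1],[0,0,0,0,0,0,1],[0,0,0,0,0,0,1]]'
python3 -m inch '[[0,0,-0.05,0,0,0,1],[0,0,0,0,0,0,1]]'
```

```text
t: 42.0
eef_pos: [584.8, 224.8, 277.6]
tcp_rot: [2.135, 2.303, 0.002]
contact_force: [0.6, 0.3, -0.4]
finger_gap: 59.9
grasp_force: 30.0
t: 42.2
eef_pos: [584.6, 224.6, 275.3]
tcp_rot: [2.135, 2.303, 0.001]
contact_force: [0.3, -0.5, -0.9]
finger_gap: 59.7
grasp_force: 30.0
```

```bash
python3 -m inch '[[0,0,-0.1,0,0,0,1],[0,0,0,0,0,0,1]]'
python3 -m inch '[[0,0,-0.05,0,0,0,1],[0,0,0,0,0,0,1]]'
python3 -m inch '[[0,0,-0.04,0,0,0,1],[0,0,0,0,0,0,1]]'
```

```text
t: 42.4
eef_pos: [584.5, 224.5, 271.7]
tcp_rot: [2.136, 2.304, -0.0]
contact_force: [0.2, 0.5, -1.3]
finger_gap: 59.8
grasp_force: 30.0
t: 42.6
eef_pos: [584.6, 224.6, 270.4]
tcp_rot: [2.136, 2.304, -0.0]
contact_force: [0.7, -0.8, -0.9]
finger_gap: 60.0
grasp_force: 30.0
t: 42.8
eef_pos: [584.6, 224.7, 269.5]
tcp_rot: [2.135, 2.304, 0.001]
contact_force: [0.3, -0.1, 0.8]
finger_gap: 59.9
grasp_force: 30.0
```

```bash
python3 -m inch '[[0,0,-0.03,0,0,0,1],[0,0,0,0,0,0,1]]'
python3 -m inch '[[0,0,-0.03,0,0,0,1],[0,0,0,0,0,0,1]]'
```

```text
t: 43.0
eef_pos: [584.7, 224.9, 269.1]
tcp_rot: [2.135, 2.304, 0.002]
contact_force: [-0.7, 0.2, 3.8]
finger_gap: 59.6
grasp_force: 30.0
t: 43.2
eef_pos: [584.7, 225.2, 268.9]
tcp_rot: [2.135, 2.304, 0.002]
contact_force: [-1.0, -0.1, 9.2]
finger_gap: 59.6
grasp_force: 30.0
```

Contact. Release, rise and back off, then check numerically.

```bash
python3 -m inch '[[0,0,0.02,0,0,0,1],[0,0,0,0,0,0,0.25],[0,0,0,0,0,0,0.1],[0,0,0,0,0,0,0],[0,0,0,0,0,0,0],[0,0,0,0,0,0,0]]'
python3 -m inch '[[0,0,0.3,0,0,0,0],[0,0,0.8,0,0,0,0],[0,0,1,0,0,0,0],[0,0,1,0,0,0,0],[0,-0.8,0,0,0,0,0],[0,-1,0,0,0,0,0],[0,-1,0,0,0,0,0],[0,-1,0,0,0,0,0]]'
python3 -m inch '[[0,-1,0,0,0,0,0],[0,0,0,0,0,0,0],[0,0,0,0,0,0,0],[0,0,0,0,0,0,0]]'
python3 - <<'E'
from h import *
s=sensors.state();print(s['eef_pos'])
c=imaging.get_calibration("wrist");f=imaging.grab_frame("wrist")[:,:,::-1];cv2.imwrite("w11.png",f)
yaw=np.radians(4.4);X=np.array([np.cos(yaw),np.sin(yaw),0]);Y=np.array([-X[1],X[0],0]);C=np.array([584.5,224.8,0])
th=np.radians(np.arange(0,360,2))
for n,y,z in(("peak",0,100),("gap",-20.5,66),("base_r",-41,31)):
    v=np.array([proj("wrist",C-14*X+Y*(y+20*np.cos(t))+np.array([0,0,z+20*np.sin(t)]),c) for t in th]);e=[proj("wrist",C+Y*y+X*k*30+[0,0,z+20],c) for k in(-1,1)]
    print(n,"rows",v[:,1].min(),v[:,1].max(),"u",v[:,0].mean(),"ends",e)
    r=int(e[0][1]); 
    if r>=0: print("  row",r,[(int(i),int(x)) for i,x in enumerate(np.diff(f[r,200:450].mean(1),prepend=0)) if abs(x)>9])
g=cv2.GaussianBlur(f,(3,3),0)
print([(i,int(x)) for i,x in enumerate(g[:200,305].mean(1))][::2])
E
```

```text
t: 43.8
eef_pos: [584.6, 224.6, 268.1]
tcp_rot: [2.136, 2.304, 0.0]
contact_force: [-1.2, 0.2, -0.6]
finger_gap: 85.0
grasp_force: 0.0
t: 44.6
eef_pos: [584.5, 109.7, 362.1]
tcp_rot: [2.135, 2.304, 0.001]
contact_force: [0.5, -0.8, -1.1]
finger_gap: 87.1
grasp_force: 0.0
t: 45.0
eef_pos: [584.4, 82.0, 361.8]
tcp_rot: [2.134, 2.306, 0.002]
contact_force: [-0.1, 0.4, 0.0]
finger_gap: 86.9
grasp_force: 0.0
[584.40682454  81.98063761 361.77704089]
peak rows -58.6 30.5 u 314.9122222222222 ends [array([281.2, -25.3]), array([405.8, -25.3])]
gap rows 5.9 77.3 u 315.74944444444446 ends [array([287.6,  36.1]), array([391.8,  36.1])]
  row 36 [(0, 149), (89, 19), (129, -10), (130, -10), (150, 10), (151, 10), (153, -18), (154, -52), (191, 13), (192, 32)]
base_r rows 52.8 112.3 u 316.3683333333333 ends [array([292.3,  80.4]), array([381.5,  80.3])]
  row 80 [(0, 142), (94, 23), (126, 12), (129, -19), (146, 10), (147, 12), (149, -31), (150, -25), (182, 20), (183, 16)]
[(0, 161), (2, 160), (4, 158), (6, 155), (8, 152), (10, 150), (12, 147), (14, 140), (16, 135), (18, 128), (20, 121), (22, 113), (2
[... 314 characters left out ...]
, (82, 170), (84, 169), (86, 169), (88, 168), (90, 167), (92, 165), (94, 163), (96, 161), (98, 158), (100, 155), (102, 150), (104, 141), (106, 131), (108, 118), (110, 104), (112, 134), (114, 144), (116, 136), (118, 147), (120, 148), (122, 145), (124, 133), (126, 146), (128, 146), (130, 145), (132, 144), (134, 144), (136, 145), (138, 146), (140, 146), (142, 146), (144, 146), (146, 148), (148, 148), (150, 145), (152, 145), (154, 148), (156, 149), (158, 151), (160, 151), (162, 150), (164, 151), (166, 153), (168, 153), (170, 152), (172, 151), (174, 150), (176, 149), (178, 149), (180, 150), (182, 152), (184, 153), (186, 154), (188, 153), (190, 154), (192, 154), (194, 150), (196, 149), (198, 151)]
```

```bash
python3 -c "
from rig import close_job
print(close_job())"
```

```text
the job is handed in; nothing more can be done
None
```

I finished the pyramid and handed the job in at about 45 s of the 72 s allowed. One loose jar lies in the gap and the other at the peak. In the last wrist picture every outline edge I checked was within about 3 pixels of where it should be, but the hand-in gave no verdict.

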